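# Hang the push stick on the sprung hook and tug-test it

## Task

Lift the orange push stick out of its slotted bench block and hang it by its hand hole on the hook of the tool post, over the rod between the upturned tip and the post. Before letting go, tug it straight down gently, with about 10 N held for at least half a second and never more than 16 N, to confirm that the hook holds it; then let go and leave it hanging still and upright. Leave the blue stick and the other things on the bench where they are.

Things in the scene. Friction and masses are not known exactly. Their poses are not given: they have to be found in the camera images.
- push_stick: Orange flat push stick, 228 mm tall, 14 thick (its x), 64 wide (its y; 48 over the lowest 50 mm), 0.16 to 0.26 kg, upright in a slot 36 mm deep. Origin: centre of underside, z up the stick. From the bottom: blade to 93 mm; hand hole 93 to 165 mm (36 mm wide, right through along x); top bar to 180 mm; grip stub to 228 mm (36 mm wide along y).
- stick_grip (a point): Centre of the orange stick's grip stub (207 mm above its underside), the place to pinch it from above across its 36 mm width (along the stick's y). Axes as the stick's.
- stick_eye (a point): Middle of the roof of the orange stick's hand hole, 165 mm above its underside: this edge comes to rest on the hook's rod. Axes as the stick's.
- tool_post: Fixed aluminium post, 30 mm square, 267 mm tall, on a dark base plate, with one steel hook pointing along its -x. Origin: centre of the post at table height; z up. The hook sits on a grey carriage (44 mm square) whose height setting is not in the measured poses; it does not shift under load. The hook itself is sprung: it dips about 1 mm for every 6 N (6 mm at most).
- hook_mid (a point): Mark fixed to the post: 65 mm out along its -x, 220 mm high, above or below the middle of the hook's rod. The rod's top lies anywhere from 20 mm below to 20 mm above this mark: feel or look for it. The rod is level, 8 mm thick, from the carriage face (27 mm from the post's axis) to 105 mm from that axis, where an 8 mm thick tip turns up, ending 14 mm above the rod's top.
- spare_stick: Blue push stick of the same shape and size, standing in the other block: a bystander, not to be disturbed. Origin: centre of its underside.
- block_plane: Bystander: block plane with a dark steel sole, 160 x 50 x 58 mm, on the bench. Origin: centre of its underside.
- glue: Bystander: white glue bottle with a red cap, 60 mm across, 160 mm tall. Origin: centre of its underside.
- offcut: Bystander: wooden offcut 160 x 45 x 22 mm on the bench. Origin: centre of its underside.
- mallet: Bystander: wooden mallet lying on the bench, head 84 mm thick. Origin: on the table under the robot-side face of the head, head along its +x, handle along -x (170 mm).
- pencil_mug: Bystander: blue mug, 80 mm across, 90 mm tall. Origin: centre of its underside.

How it is judged:
By the outcome, as a careful person would: the job done as asked, in the order asked, and still so for the second after the job is handed in, with the robot touching nothing.
It also fails if it takes over 61 s, if anything falls off the work surface, if the arm or the gripper's body presses on something with over 40 N, if the wrist force passes 120 N, or if a joint passes its speed limit or range.

## Robot

A 6-joint arm with a two-finger parallel gripper is mounted at the origin on the work surface. World frame = base frame: x ahead of the robot, y to its left, z up, the work surface at z = 0. Lengths are in m, angles in rad, forces in N, time in s.
With the tool pointing down it reaches from about 0.25 to 0.8 m from the base axis. Payload 3.9 kg.
Tool frame: the origin (TCP) lies where the fingers leave the gripper's body, on its centre line; the fingertips stand 73 mm ahead of it and the grasp point (between the pads) lies 54 mm ahead of it (ctrl.grip_depth is the distance from the TCP to the grasp point, in m); z points along the fingers, y is the line along which they close (so a half turn about z gives the same grasp; the last joint's range is limited). The gripper opens to 85 mm and grips with 20 to 120 N. Pads are 22 mm wide; open, the fingers measure 114 mm over their backs; the gripper's body (76 mm by 85 mm) begins 54 mm behind the grasp point. The pads swing forward as they close: fully open they stand 13 mm farther back than shut.
Start: joints at [-1.343, 0.26, -0.138, 1.173, 0, 1.571], TCP at [0.119, -0.511, 0.304] pointing down, gripper open.
Joint ranges: [-2.78, 2.78], [-0.83, 1.72], [-1.28, 1.37], [-1.9, 2.12], [-1.57, 1.48], [-3.14, 3.14]. Speed limits (rad/s): [2.57, 2.57, 3.14, 3.14, 3.14, 3.14].

## Interface

Orientations are given as a unit quaternion [x, y, z, w].
In Python, from workcell import ctrl gives the robot as it stands. The module is installed in compiled form; this text tells all that it offers.
- The arm moves only by the shell command python3 -m handwheel 'ROWS' [OPENING]. ROWS is JSON, a list of rows, each an object with "translation": the shift along the tool's x, y, z in cm, a list of three; "twist": the turn about the tool's z in rad. In form: [{"translation": [dx, dy, dz], "twist": twist}, ...]. A call has 1 to 8 rows; each row is the pose to reach, as a shift and turn from the pose commanded when the call began, along the tool's axes at that moment; what a row does not reach only later rows make up. A row lasts 1/10 s, in which the tool goes at most 50 mm and 8.59 degrees, less where a joint would pass 70% of its speed; a pose out of reach is approached as far as the arm can. A call with a gripper value outside its range is refused whole. OPENING is the opening, from 0 (shut) to 1 (fully open), set as the call begins (- or left out, the last holds). The fingers move at their own pace and stop on an object; the grip force is fixed at half the most. Time passes only in rows, so rows that repeat a pose let the fingers close. It gives the time, the measured TCP pose, the force, the opening and the grip force at its end, in the units of the state.
- ctrl.state(): the state, without advancing time (a new reading comes with each control period).
- ctrl.camera(name): name is "scene" or "top" or "wrist"; returns the picture (480x640x3 uint8, red, green, blue); there is no depth.
- ctrl.camera_params(name): a dict with "K" (3x3 intrinsics, pixels), "cam_to_world" (4x4, takes a point from camera to world coordinates). Camera axes: x right, y down, z forward; pixel columns grow to the right and rows downward; lengths in m; the calibration is good to about 2 mm. A picture is of the moment at which its call begins: read the wrist's pose just before it. camera_params takes no time and is no camera call; for the wrist camera it gives the pose at the moment of the call.
- ctrl.finish_job(): hands the job in; it is judged then, once.
The state is a dict: "time": time; "joints": joint angles; "qvel": joint speeds; "effort": joint torques, N m; "position": TCP position; "tool_rot": TCP orientation; "ft_force": force on the tool from outside, world axes, zero at the start; "ft_torque": the same for the moment, N m; "width": finger opening in m; "finger_force": force on a finger pad.
Only numpy, scipy, OpenCV 4.12 (cv2) and the standard library are available. Lean on these libraries where they do the work, as an engineer would, in place of code of your own. Each camera call takes 0.05 s, during which the arm holds its last target. There are 200 camera calls.

## Working session

There is one attempt and no reset: what is moved stays moved. The work goes in short steps, Python scripts to look and compute and a shell command to move; the robot and the scene stay as the last step left them, time stands still between calls to the robot, and variables do not carry over. Pictures are saved under pics/ and viewed, at most 10 in all, crops included, and the job is handed in when it is done.

```bash
mkdir -p pics; python3 - <<'E'
from workcell import ctrl
import cv2,numpy as np
s=ctrl.state();print(s)
for n in("scene","top"):
    p=ctrl.camera_params(n);print(n,np.round(p["K"],1).tolist(),np.round(p["cam_to_world"],4).tolist())
    cv2.imwrite(f"pics/{n}0.png",ctrl.camera(n)[:,:,::-1])
E
```

```text
{'time': 0.0, 'joints': array([-1.34301639e+00,  2.60662613e-01, -1.39410187e-01,  1.17269970e+00,
        2.02044243e-06,  1.57081552e+00]), 'qvel': array([-0.00058771,  0.0019433 ,  0.00105499, -0.00018386,  0.00032825,
        0.0001746 ]), 'effort': array([-6.27889567e-04, -4.05675244e+01,  2.53924102e+01,  1.87697686e-02,
       -7.52642859e-05,  7.30487756e-06]), 'position': array([ 0.11842733, -0.51089465,  0.30306044]), 'tool_rot': array([ 9.93522150e-01,  1.13634329e-01, -1.11295811e-04, -9.81799328e-04]), 'ft_force': array([-0.51488011,  0.59492488,  0.49015392]), 'ft_torque': array([-0.03739864,  0.01188588, -0.03700383]), 'finger_force': 0.0, 'width': 0.08590087737532244}
scene [[505.1, 0.0, 313.2], [0.0, 505.1, 238.2], [0.0, 0.0, 1.0]] [[-0.431, 0.7638, -0.4804, 1.1303], [0.9022, 0.3576, -0.241, 0.2689], [-0.0123, -0.5373, -0.8433, 1.127], [0.0, 0.0, 0.0, 1.0]]
top [[508.6, 0.0, 310.0], [0.0, 508.6, 234.8], [0.0, 0.0, 1.0]] [[-0.0187, -0.9936, 0.1117, 0.3993], [-0.9998, 0.0192, 0.0035, -0.0014], [-0.0057, -0.1116, -0.9937, 1.528], [0.0, 0.0, 0.0, 1.0]]
```

View pics/scene0.png

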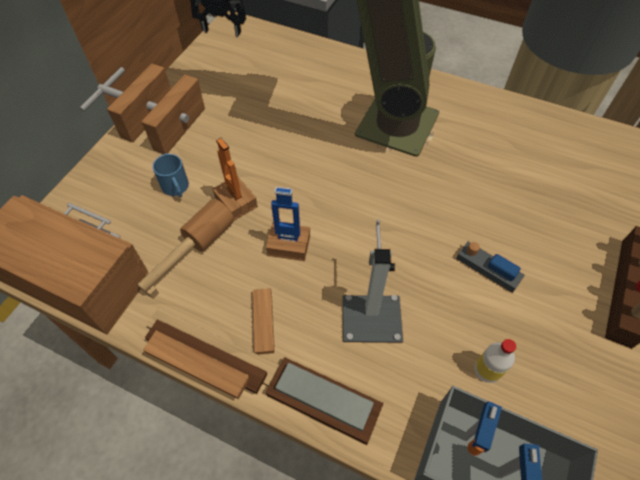

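View pics/top0.png

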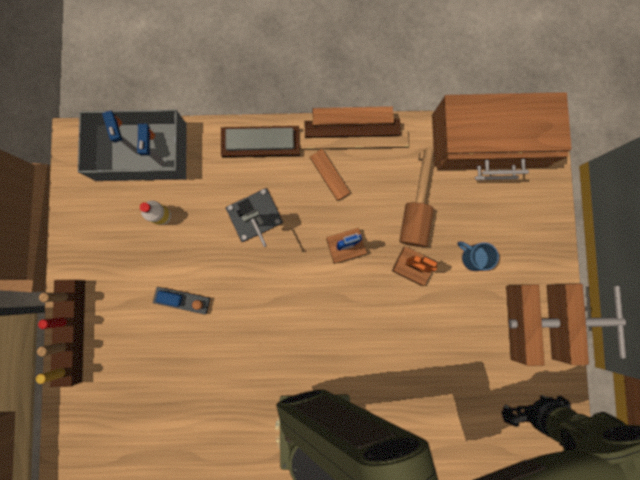

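The scene view shows the orange stick at about (230,170) and the post at (380,280). In the top view the orange stick is at (420,263), with the mallet head at (417,225). The post is at (253,213), with its hook pointing to about (264,243). I'll zoom in on those next.

```bash
python3 - <<'E'
import cv2,numpy as np
s=cv2.imread("pics/scene0.png");t=cv2.imread("pics/top0.png")
c=lambda im,x,y,w=80,h=60:cv2.resize(im[y:y+h,x:x+w],(400,300),interpolation=cv2.INTER_CUBIC)
# scale 5
cv2.imwrite("pics/z1.png",np.vstack([np.hstack([c(t,380,230),c(t,220,185)]),np.hstack([c(s,190,135,),cv2.resize(s[215:335,330:490],(400,300),interpolation=cv2.INTER_CUBIC)])]))
for n,im,b in(("s",s,(190,130,80,80)),("t",t,(380,230,80,60))):
    h=cv2.cvtColor(im,cv2.COLOR_BGR2HSV);m=cv2.inRange(h,(4,195,60),(16,255,255))
    x,y,w,hh=b;k=np.zeros_like(m);k[y:y+hh,x:x+w]=m[y:y+hh,x:x+w]
    for q in cv2.findContours(k,0,2)[0]:
        if cv2.contourArea(q)>8:print(n,cv2.contourArea(q),cv2.boundingRect(q),np.round(cv2.minAreaRect(q)[0],1),cv2.minAreaRect(q)[1:],cv2.approxPolyDP(q,1.5,True)[:,0].tolist())
E
```

```text
s 9.0 (234, 193, 5, 5) [236. 195.] ((4.0, 4.0), 90.0) [[236, 193], [234, 196], [238, 197]]
s 184.0 (219, 149, 20, 45) [228.2 170.5] ((45.85302734375, 10.751744270324707), 71.56504821777344) [[220, 149], [219, 154], [222, 166], [227, 171], [225, 173], [223, 171], [225, 174], [228, 172], [226, 170], [230, 167], [231, 175], [233, 176], [231, 180], [235, 181], [229, 184], [225, 178], [229, 184], [228, 186], [234, 191], [231, 193], [238, 190], [236, 188], [237, 183], [234, 180], [234, 177], [236, 177], [234, 172], [231, 173], [231, 170], [233, 170], [232, 166], [231, 168], [225, 160], [228, 157], [226, 158], [224, 155], [227, 155], [227, 152], [223, 152]]
t 138.5 (407, 257, 28, 15) [421.  264.2] ((27.66860580444336, 11.513111114501953), 21.801406860351562) [[407, 262], [408, 265], [411, 264], [413, 267], [414, 265], [418, 269], [419, 267], [420, 270], [426, 269], [428, 271], [432, 270], [432, 268], [434, 269], [432, 265], [429, 267], [427, 264], [424, 264], [421, 258], [418, 264], [415, 261], [416, 259], [414, 259], [415, 257], [412, 257]]
```

View pics/z1.png

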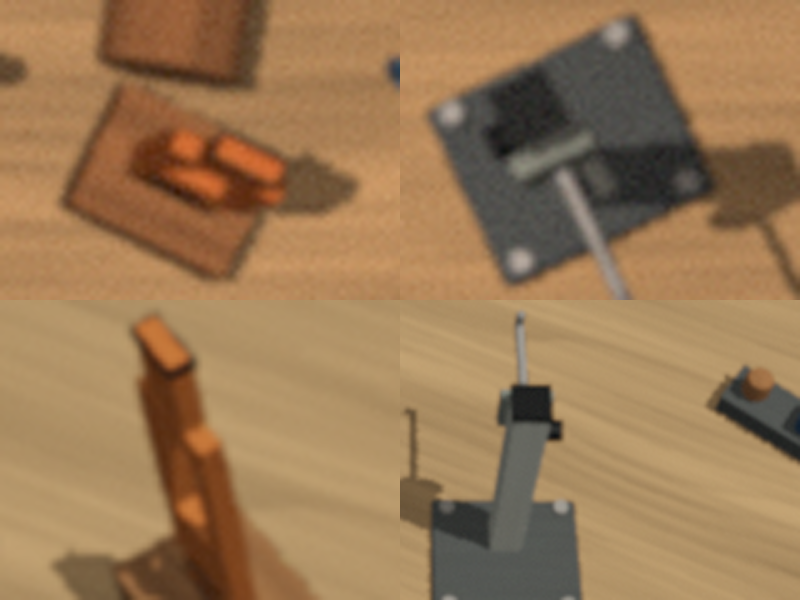

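```bash
cat > h.py <<'E'
from workcell import ctrl
import numpy as np
def ray(p,u):
    K,T=np.array(p["K"]),np.array(p["cam_to_world"])
    d=T[:3,:3]@np.linalg.solve(K,[u[0],u[1],1.]);return T[:3,3],d/np.linalg.norm(d)
def plane(p,u,z):
    o,d=ray(p,u);return o+d*(z-o[2])/d[2]
def tri(*pu):
    A=0;b=0
    for p,u in pu:
        o,d=ray(p,u);M=np.eye(3)-np.outer(d,d);A=A+M;b=b+M@o
    x=np.linalg.solve(A,b)
    return x,[round(1e3*np.linalg.norm(np.cross(x-ray(p,u)[0],ray(p,u)[1])),1) for p,u in pu]
def proj(p,X):
    T=np.linalg.inv(p["cam_to_world"]);c=T[:3,:3]@X+T[:3,3];v=np.array(p["K"])@c;return v[:2]/v[2]
S=ctrl.camera_params("scene");Tp=ctrl.camera_params("top")
E
python3 - <<'E'
from h import *
np.set_printoptions(precision=4,suppress=True)
t=lambda x,y,x0=380,y0=230:(x0+x/5,y0+y/5)
print("stub",tri((S,t(163,343-300,190,135)),(Tp,t(250,160))))
for z in(.228,.24,.25):print(plane(Tp,t(250,160),z))
a=plane(Tp,t(219,148),.235);b=plane(Tp,t(281,182),.235);d=b-a;print("stick y",d,np.linalg.norm(d),np.degrees(np.arctan2(d[1],d[0])))
B=[plane(Tp,t(x-400,y,220,185),.006) for x,y in((615,35),(450,112),(520,262),(687,180))]
print("bolts",B,"centre",np.mean(B,0));
d=(B[2]-B[1]+B[3]-B[0]);print("hook dir",np.degrees(np.arctan2(d[1],d[0])))
print("block",[plane(Tp,t(x,y),.04) for x,y in((122,90),(65,203),(225,278),(280,180))])
print("tip",tri((S,(378,221)),(Tp,(265,245.5))))
print("posttop centre scene",plane(S,((532-400)/2.5+330,(403-300)/2.5+215),.267),plane(Tp,t(525-400,105,220,185),.267))
E
```

```text
stub (array([ 0.4692, -0.3007,  0.2302]), [np.float64(0.7), np.float64(0.7)])
[ 0.4696 -0.3019  0.228 ]
[ 0.469  -0.2992  0.24  ]
[ 0.4685 -0.2968  0.25  ]
stick y [-0.0179 -0.0307  0.    ] 0.03548235641060237 -120.20942910259949
bolts [array([0.7041, 0.1444, 0.006 ]), array([0.6587, 0.2449, 0.006 ]), array([0.5664, 0.2028, 0.006 ]), array([0.6143, 0.1016, 0.006 ])] centre [0.6359 0.1735 0.006 ]
hook dir -155.02168050562352
block [array([ 0.5223, -0.2723,  0.04  ]), array([ 0.4568, -0.2364,  0.04  ]), array([ 0.4115, -0.3278,  0.04  ]), array([ 0.4678, -0.3623,  0.04  ])]
tip (array([0.5199, 0.1194, 0.2285]), [np.float64(0.2), np.float64(0.2)])
posttop centre scene [0.6203 0.1655 0.267 ] [0.617 0.165 0.267]
```

```bash
cat >> h.py <<'E'
from scipy.spatial.transform import Rotation as R
def go(target,yang,pose=None):
    """tool-axis shift (cm) and twist (rad) from the pose to the target TCP, tool y at yang deg"""
    s=ctrl.state();P=s["position"];M=R.from_quat(s["tool_rot"]).as_matrix()
    d=M.T@(np.array(target)-P)*100;cur=np.degrees(np.arctan2(M[1,1],M[0,1]))
    tw=-(yang-cur+180)%360-180 if 0 else -((yang-cur+180)%360-180)
    print("t",round(s["time"],2),"P",P.round(4),"yang",cur.round(2),"zaxis",M[:,2].round(4),"F",s["ft_force"].round(2),"w",round(s["width"],4),"j",s["joints"].round(2))
    print("shift cm",d.round(2),"twist",round(np.radians(tw),3))
E
python3 -c "
from h import *
print(ctrl.grip_depth);go([.469,-.301,.34],60)"
python3 -m handwheel '[{"translation":[0,0,-5],"twist":0},{"translation":[38.8,-12.5,-5],"twist":-2.39},{"translation":[38.8,-12.5,-5],"twist":-2.39},{"translation":[38.8,-12.5,-5],"twist":-2.39},{"translation":[38.8,-12.5,-5],"twist":-2.39},{"translation":[38.8,-12.5,-5],"twist":-2.39},{"translation":[38.8,-12.5,-5],"twist":-2.39},{"translation":[38.8,-12.5,-5],"twist":-2.39}]' 1
python3 -c "
from h import *
go([.469,-.301,.34],60)"
```

```text
0.0539
t 0.1 P [ 0.1184 -0.511   0.3032] yang -76.95 zaxis [-4.0e-04  1.7e-03 -1.0e+00] F [ 0.13 -0.25  0.66] w 0.0854 j [-1.34  0.26 -0.14  1.17  0.    1.57]
shift cm [ 38.89 -12.54  -3.66] twist -2.39
time: 0.9
position: [0.4202, -0.3301, 0.3536]
tool_rot: [0.801, 0.599, -0.0, -0.0]
ft_force: [0.6, -1.8, 0.2]
width: 0.0856
finger_force: 0.0
t 0.9 P [ 0.4202 -0.3301  0.3536] yang -16.43 zaxis [-6.e-04  2.e-04 -1.e+00] F [ 0.64 -1.77  0.18] w 0.0856 j [-0.67  0.26 -0.01  1.3  -0.    1.19]
shift cm [4.17 3.86 1.35] twist -1.334
```

```bash
python3 -m handwheel '[{"translation":[4.2,3.9,0],"twist":-1.33},{"translation":[4.2,3.9,0],"twist":-1.33},{"translation":[4.2,3.9,0],"twist":-1.33},{"translation":[4.2,3.9,0],"twist":-1.33},{"translation":[4.2,3.9,0],"twist":-1.33},{"translation":[4.2,3.9,0],"twist":-1.33},{"translation":[4.2,3.9,0],"twist":-1.33},{"translation":[4.2,3.9,0],"twist":-1.33}]'
python3 - <<'E'
from h import *
import cv2
go([.469,-.301,.34],60)
w=ctrl.camera_params("wrist");print(np.round(w["cam_to_world"],3).tolist(),w["K"][0][0])
im=ctrl.camera("wrist")[:,:,::-1];cv2.imwrite("pics/w1.png",im)
print([proj(w,np.array(x)).round() for x in ([.469,-.301,.23],[.478,-.2854,.23],[.46,-.3166,.23])])
E
```

```text
time: 1.7
position: [0.4681, -0.3025, 0.3533]
tool_rot: [0.323, 0.946, 0.0, -0.001]
ft_force: [0.8, 0.2, 0.2]
width: 0.0853
finger_force: 0.0
t 1.7 P [ 0.4681 -0.3025  0.3533] yang 52.33 zaxis [-1.1e-03  7.0e-04 -1.0e+00] F [0.83 0.24 0.18] w 0.0853 j [-0.57  0.3   0.05  1.32 -0.    0.08]
shift cm [0.02 0.18 1.33] twist -0.134
[[0.611, 0.749, 0.257, 0.401], [0.792, -0.578, -0.198, -0.251], [0.0, 0.324, -0.946, 0.424], [0.0, 0.0, 0.0, 1.0]] 334.0239185861751
[array([320., 269.]), array([349., 265.]), array([292., 272.])]
```

View pics/w1.png

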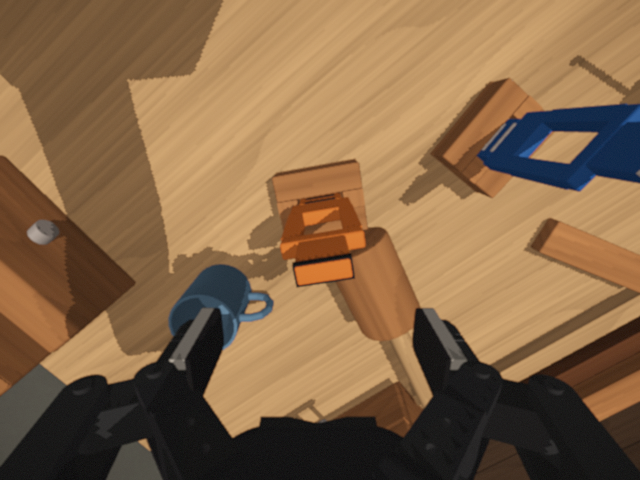

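The wrist picture shows the orange stub top centred at about (325,271), against a predicted (320,269). The angle agrees.

```bash
python3 - <<'E'
from h import *
w=ctrl.camera_params("wrist")
a=plane(w,(325,271),.23);print(a, plane(w,(296.5,275),.23),plane(w,(353,267.5),.23))
print(tri((w,(325,271)),(S,(222.6,143.6)),(Tp,(430,262))))
go([a[0],a[1],.266],60)
E
```

```text
[ 0.47187864 -0.29953965  0.23      ] [ 0.46307325 -0.31558631  0.23      ] [ 0.48069771 -0.28407588  0.23      ]
(array([ 0.47019474, -0.29959882,  0.23222676]), [np.float64(1.1), np.float64(0.7), np.float64(1.5)])
t 1.75 P [ 0.4681 -0.3025  0.3533] yang 52.54 zaxis [-1.1e-03  7.0e-04 -1.0e+00] F [-0.77  0.05  0.2 ] w 0.0855 j [-0.57  0.3   0.05  1.32 -0.    0.08]
shift cm [-0.13  0.47  8.73] twist -0.13
```

```bash
python3 -m handwheel '[{"translation":[-0.1,0.3,1],"twist":-0.13},{"translation":[-0.1,0.3,1],"twist":-0.13},{"translation":[-0.1,0.3,4],"twist":-0.13},{"translation":[-0.1,0.3,7],"twist":-0.13},{"translation":[-0.1,0.3,8.6],"twist":-0.13},{"translation":[-0.1,0.3,8.6],"twist":-0.13},{"translation":[-0.1,0.3,8.6],"twist":-0.13}]'
python3 -m handwheel '[{"translation":[0,0,0],"twist":0},{"translation":[0,0,0],"twist":0},{"translation":[0,0,0],"twist":0},{"translation":[0,0,0],"twist":0},{"translation":[0,0,0],"twist":0},{"translation":[0,0,0],"twist":0}]' 0
python3 -c "
from h import *
go([.47,-.3,.36],60)"
```

```text
time: 2.45
position: [0.4709, -0.301, 0.2682]
tool_rot: [0.265, 0.964, 0.0, -0.0]
ft_force: [0.2, -0.6, -0.3]
width: 0.0856
finger_force: 0.0
time: 3.05
position: [0.4715, -0.3012, 0.269]
tool_rot: [0.264, 0.965, -0.0, 0.001]
ft_force: [0.4, 0.6, 5.5]
width: 0.0353
finger_force: 60.2
t 3.05 P [ 0.4715 -0.3012  0.269 ] yang 59.41 zaxis [ 0.002 -0.001 -1.   ] F [0.4  0.6  5.51] w 0.0353 j [-0.57  0.33 -0.12  1.11  0.   -0.03]
shift cm [ 0.17  0.03 -9.1 ] twist -0.01
```

```bash
python3 -m handwheel '[{"translation":[0,0,-0.5],"twist":0},{"translation":[0,0,-1.5],"twist":0},{"translation":[0,0,-3],"twist":0},{"translation":[0,0,-4.5],"twist":0},{"translation":[0,0,-6.5],"twist":0},{"translation":[0,0,-9],"twist":0},{"translation":[0,0,-9],"twist":0}]'
python3 - <<'E'
from h import *
import cv2
go([.35,-.1,.36],80)
im=ctrl.camera("scene")[:,:,::-1];cv2.imwrite("pics/s2.png",im[0:300,100:500])
E
```

```text
time: 3.75
position: [0.472, -0.3017, 0.3613]
tool_rot: [0.264, 0.965, -0.001, 0.003]
ft_force: [0.6, 0.2, -1.1]
width: 0.0357
finger_force: 60.0
t 3.75 P [ 0.472  -0.3017  0.3613] yang 59.41 zaxis [ 0.0049 -0.0032 -1.    ] F [ 0.57  0.25 -1.12] w 0.0357 j [-0.57  0.3   0.07  1.33 -0.   -0.03]
shift cm [2.077e+01 1.115e+01 1.000e-02] twist -0.359
```

View pics/s2.png

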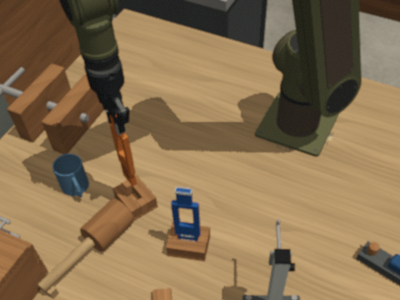

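```bash
python3 -m handwheel '[{"translation":[2,1.2,0],"twist":-0.05},{"translation":[5,2.7,0],"twist":-0.1},{"translation":[8,4.5,0],"twist":-0.15},{"translation":[11.5,6.2,0],"twist":-0.2},{"translation":[15,8,0],"twist":-0.25},{"translation":[18,9.6,0],"twist":-0.3},{"translation":[20,10.8,0],"twist":-0.34},{"translation":[20.8,11.15,0],"twist":-0.36}]'
python3 - <<'E'
from h import *
go([.483,.1016,.3545],115)
E
```

```text
time: 4.6
position: [0.3464, -0.0974, 0.3566]
tool_rot: [0.085, 0.996, 0.0, -0.002]
ft_force: [-0.3, -0.0, -1.7]
width: 0.0351
finger_force: 60.4
t 4.6 P [ 0.3464 -0.0974  0.3566] yang 80.21 zaxis [-0.003   0.0012 -1.    ] F [-0.3  -0.01 -1.68] w 0.0351 j [-0.27 -0.04 -0.35  1.27  0.   -0.1 ]
shift cm [-10.08  21.93   0.19] twist -0.607
```

```bash
python3 -m handwheel '[{"translation":[-1,2,0],"twist":-0.08},{"translation":[-2.3,5,0],"twist":-0.16},{"translation":[-3.8,8.3,0],"twist":-0.24},{"translation":[-5.3,11.5,0],"twist":-0.33},{"translation":[-6.8,14.8,0],"twist":-0.42},{"translation":[-8.3,18,0],"twist":-0.5},{"translation":[-9.5,20.7,0.1],"twist":-0.58},{"translation":[-10,21.9,0.2],"twist":-0.61}]'
python3 -m handwheel '[{"translation":[0,0,0],"twist":0},{"translation":[0,0,0],"twist":0}]'
python3 - <<'E'
from h import *
import cv2
go([.483,.1016,.3545],115)
w=ctrl.camera_params("wrist")
a=ctrl.camera("wrist")[:,:,::-1];s=ctrl.camera("scene")[:,:,::-1];t=ctrl.camera("top")[:,:,::-1]
for n,i in zip(("w3","s3","t3"),(a,s,t)):cv2.imwrite(f"pics/{n}.png",i)
c=lambda im,x,y,w,h:cv2.resize(im[y:y+h,x:x+w],(400,300),interpolation=cv2.INTER_CUBIC)
cv2.imwrite("pics/z3.png",np.vstack([np.hstack([c(a,0,0,640,480),c(t,210,185,100,75)]),np.hstack([c(s,310,180,120,90),c(s,240,130,240,180)])]))
E
```

```text
time: 5.4
position: [0.4867, 0.1009, 0.3544]
tool_rot: [-0.218, 0.976, 0.0, -0.0]
ft_force: [0.2, -0.9, -1.1]
width: 0.0352
finger_force: 60.7
time: 5.6
position: [0.4843, 0.0984, 0.3552]
tool_rot: [-0.216, 0.976, -0.0, -0.001]
ft_force: [-0.5, 0.2, -2.7]
width: 0.0352
finger_force: 60.7
t 5.6 P [0.4843 0.0984 0.3552] yang 114.92 zaxis [-0.0022 -0.0014 -1.    ] F [-0.47  0.17 -2.72] w 0.0352 j [ 0.2   0.19 -0.1   1.29 -0.   -0.23]
shift cm [-0.01  0.34  0.07] twist -0.001
```

View pics/z3.png

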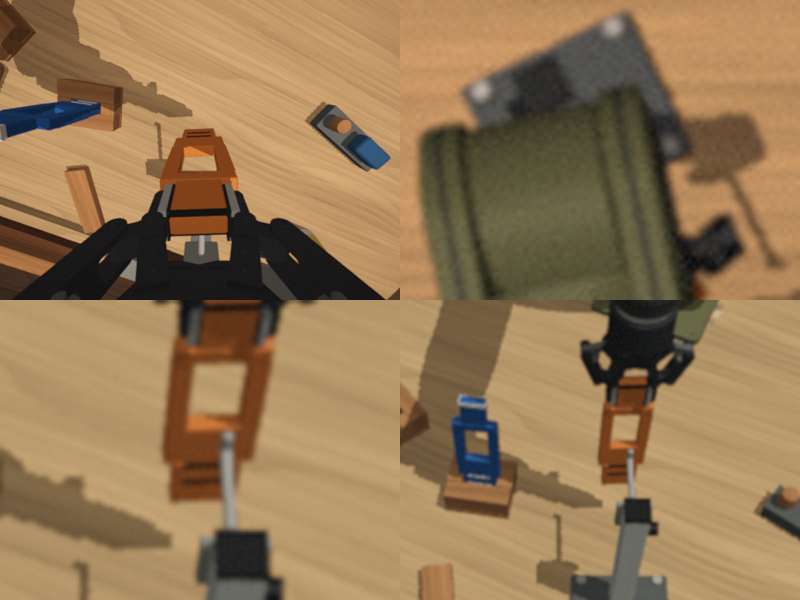

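The picture shows the stick held upright and squared to the hook. The hook tip sits at about (378,220) in the scene view and (323,378) in the wrist view. I'll check the heights from these.

```bash
python3 - <<'E'
from h import *
import cv2
np.set_printoptions(precision=4,suppress=True)
w=ctrl.camera_params("wrist");s=ctrl.state()
print("tip w/s/t",tri((w,(323,378)),(S,(378.3,221)),(Tp,(265,245.5))),"w/s",tri((w,(323,378)),(S,(378.3,221))))
u=np.array([np.cos(np.radians(25)),np.sin(np.radians(25)),0]);n=np.array([-u[1],u[0],0]);c=s["position"].copy();c[2]-=.266
for z,y in((.165,0),(.165,.018),(.165,-.018),(.093,.018),(.093,-.018),(0,.024),(0,-.024)):
    # far (robot-side) and near faces
    X=c+n*y+np.array([0,0,z]);print(z,y,[((proj(S,X+u*o)-[310,180])*10/3+[0,300]).round() for o in(-.007,.007)])
E
```

```text
tip w/s/t (array([0.5296, 0.1225, 0.2571]), [np.float64(9.5), np.float64(7.9), np.float64(13.5)]) w/s (array([0.5395, 0.1267, 0.2588]), [np.float64(1.7), np.float64(1.7)])
0.165 0 [array([219., 352.]), array([221., 369.])]
0.165 0.018 [array([247., 352.]), array([249., 369.])]
0.165 -0.018 [array([191., 352.]), array([192., 369.])]
0.093 0.018 [array([236., 416.]), array([237., 433.])]
0.093 -0.018 [array([183., 416.]), array([184., 433.])]
0 0.024 [array([231., 490.]), array([233., 506.])]
0 -0.024 [array([166., 489.]), array([166., 506.])]
```

```bash
python3 - <<'E'
import cv2,numpy as np
a=cv2.imread("pics/w3.png")[300:480,220:420];s=cv2.imread("pics/s3.png")[180:270,320:420]
cv2.imwrite("pics/z4.png",np.hstack([cv2.resize(a,(400,360),interpolation=2),cv2.resize(s,(400,360),interpolation=2)]))
E
```

```text
(no output)
```

View pics/z4.png

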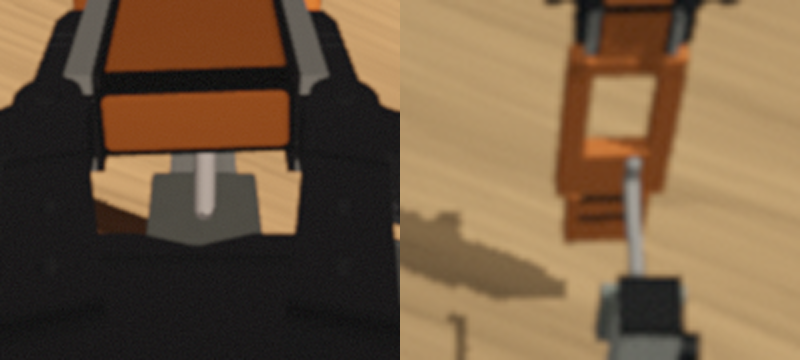

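The wrist crop shows the rod entering the carriage face at about (322,407) in wrist pixels; the tip itself is hidden behind the stub. So my last tip match was wrong. I'll get the rod height from the root instead.

```bash
python3 - <<'E'
from h import *
np.set_printoptions(precision=4,suppress=True)
w=ctrl.camera_params("wrist");u=np.array([np.cos(np.radians(25)),np.sin(np.radians(25)),0]);A=np.array([.619,.165,0])
for px in((322.5,405),(322.5,408)):
    o,d=ray(w,px);k=((A-.027*u-o)@u)/(d@u);print("root",o+d*k,"lateral",(o+d*k-A)@[-u[1],u[0],0])
o,d=ray(w,(322.5,386)) ;k=((A-.022*u-o)@u)/(d@u);print("carriage bottom",o+d*k)
# scene: rod tip top
for px in((378.3,220.5),(378.5,222)):
    o,d=ray(S,px);X=o+d*(((A-.105*u-o)@u)/(d@u));print("tip",X,"lat",(X-A)@[-u[1],u[0],0])
go(A+[0,0,.3545]-.065*u,115)
E
```

```text
root [0.5941 0.1545 0.2191] lateral 0.000989263701542148
root [0.5941 0.1544 0.222 ] lateral 0.00094872637679576
carriage bottom [0.5985 0.1569 0.1932]
tip [0.5237 0.121  0.2363] lat 0.00040466347968196037
tip [0.5233 0.1219 0.2307] lat 0.0013788610573437499
t 5.75 P [0.4843 0.0981 0.356 ] yang 114.88 zaxis [-0.0004 -0.0005 -1.    ] F [-0.32 -0.87 -2.6 ] w 0.0354 j [ 0.2   0.19 -0.1   1.29 -0.   -0.23]
shift cm [-8.53  0.39  0.14] twist -0.002
```

```bash
python3 -m handwheel '[{"translation":[0,0.3,0],"twist":0},{"translation":[-1,0.4,0],"twist":0},{"translation":[-2.5,0.4,0],"twist":0},{"translation":[-4,0.4,0],"twist":0},{"translation":[-5.5,0.4,0],"twist":0},{"translation":[-7,0.4,0],"twist":0},{"translation":[-8.2,0.4,0],"twist":0},{"translation":[-8.5,0.4,0],"twist":0}]'
python3 -m handwheel '[{"translation":[0,0,0.5],"twist":0},{"translation":[0,0,1],"twist":0},{"translation":[0,0,1.5],"twist":0},{"translation":[0,0,1.8],"twist":0},{"translation":[0,0,2],"twist":0},{"translation":[0,0,2],"twist":0},{"translation":[0,0,2],"twist":0}]'
python3 - <<'E'
from h import *
import cv2
go([.5601,.1375,.33],115)
s=ctrl.camera("scene")[:,:,::-1];a=ctrl.camera("wrist")[:,:,::-1]
cv2.imwrite("pics/z5.png",np.hstack([cv2.resize(s[150:270,320:440],(400,400),interpolation=2),cv2.resize(a[80:480,120:520],(400,400))]))
E
```

```text
time: 6.55
position: [0.5619, 0.1395, 0.3556]
tool_rot: [-0.216, 0.976, 0.0, 0.0]
ft_force: [-0.4, -0.7, -2.3]
width: 0.0352
finger_force: 60.7
time: 7.25
position: [0.5603, 0.1388, 0.3361]
tool_rot: [-0.216, 0.976, 0.0, 0.0]
ft_force: [-0.3, -0.3, -1.5]
width: 0.0354
finger_force: 60.7
t 7.25 P [0.5603 0.1388 0.3361] yang 114.99 zaxis [ 2.e-04  1.e-04 -1.e+00] F [-0.27 -0.28 -1.52] w 0.0354 j [ 0.24  0.34  0.06  1.29  0.   -0.19]
shift cm [ 0.07 -0.11  0.61] twist -0.0
```

View pics/z5.png

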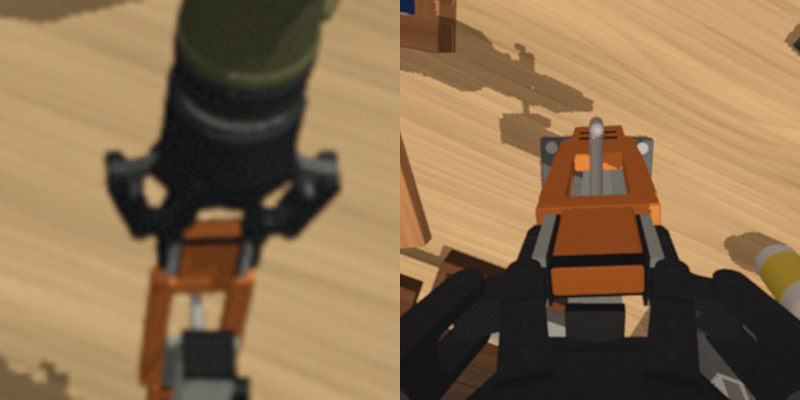

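The rod passes through the hand hole and is centred in it (wrist view, about (596,180) in the crop). Now I'll feel for contact.

```bash
python3 -m handwheel '[{"translation":[0,0,0.4],"twist":0},{"translation":[0,0,0.8],"twist":0},{"translation":[0,0,0.8],"twist":0}]' | egrep 'time|pos|ft'
for i in 1; do python3 -m handwheel '[{"translation":[0,0,0.1],"twist":0},{"translation":[0,0,0.2],"twist":0},{"translation":[0,0,0.2],"twist":0}]' | egrep 'time|pos|ft'; done
python3 -m handwheel '[{"translation":[0,0,0.1],"twist":0},{"translation":[0,0,0.2],"twist":0},{"translation":[0,0,0.2],"twist":0}]' | egrep 'time|pos|ft'
```

```text
time: 7.65
position: [0.56, 0.1387, 0.327]
ft_force: [-0.2, -0.0, -2.4]
time: 7.95
position: [0.5603, 0.1388, 0.3258]
ft_force: [0.1, 0.3, -2.7]
time: 8.25
position: [0.5603, 0.1388, 0.3237]
ft_force: [-0.5, -1.2, -2.0]
```

```bash
python3 -m handwheel '[{"translation":[0,0,0.1],"twist":0},{"translation":[0,0,0.1],"twist":0}]' | egrep 'time|pos|ft'
python3 -m handwheel '[{"translation":[0,0,0.1],"twist":0},{"translation":[0,0,0.1],"twist":0}]' | egrep 'time|pos|ft'
python3 -m handwheel '[{"translation":[0,0,0.1],"twist":0},{"translation":[0,0,0.1],"twist":0}]' | egrep 'time|pos|ft'
```

```text
time: 8.45
position: [0.5603, 0.1388, 0.3228]
ft_force: [-0.3, 0.3, -2.3]
time: 8.65
position: [0.5603, 0.1388, 0.3218]
ft_force: [0.3, -0.4, -2.4]
time: 8.85
position: [0.5603, 0.1388, 0.3207]
ft_force: [-0.1, -0.1, -2.5]
```

```bash
python3 -m handwheel '[{"translation":[0,0,0.1],"twist":0},{"translation":[0,0,0.1],"twist":0}]' | egrep 'time|pos|ft'
python3 -m handwheel '[{"translation":[0,0,0.1],"twist":0},{"translation":[0,0,0.1],"twist":0}]' | egrep 'time|pos|ft'
python3 -m handwheel '[{"translation":[0,0,0.1],"twist":0},{"translation":[0,0,0.1],"twist":0}]' | egrep 'time|pos|ft'
```

```text
time: 9.05
position: [0.5604, 0.1388, 0.3199]
ft_force: [-0.2, -0.7, -1.4]
time: 9.25
position: [0.5604, 0.1388, 0.3193]
ft_force: [-0.8, -1.0, 0.8]
time: 9.45
position: [0.5604, 0.1388, 0.3186]
ft_force: [-1.7, 0.3, 3.0]
```

```bash
python3 -m handwheel '[{"translation":[0,0,0.1],"twist":0},{"translation":[0,0,0.1],"twist":0}]' | egrep 'time|pos|ft'
python3 -m handwheel '[{"translation":[0,0,0.1],"twist":0},{"translation":[0,0,0.1],"twist":0},{"translation":[0,0,0.1],"twist":0}]' | egrep 'time|pos|ft'
```

```text
time: 9.65
position: [0.5604, 0.1388, 0.318]
ft_force: [-2.5, 0.0, 7.5]
time: 9.95
position: [0.5604, 0.1389, 0.3175]
ft_force: [-2.3, -1.7, 9.5]
```

```bash
for k in 1; do python3 -m handwheel '[{"translation":[0,0,0.02],"twist":0},{"translation":[0,0,0.02],"twist":0},{"translation":[0,0,0.02],"twist":0}]' | egrep 'time|pos|ft'; done
python3 -m handwheel '[{"translation":[0,0,0],"twist":0},{"translation":[0,0,0],"twist":0},{"translation":[0,0,0],"twist":0}]' | egrep 'time|pos|ft'
python3 -m handwheel '[{"translation":[0,0,0],"twist":0},{"translation":[0,0,0],"twist":0},{"translation":[0,0,0],"twist":0}]' | egrep 'time|pos|ft'
python3 -m handwheel '[{"translation":[0,0,0],"twist":0},{"translation":[0,0,0],"twist":0}]' | egrep 'time|pos|ft|width'
```

```text
time: 10.25
position: [0.5604, 0.1389, 0.3174]
ft_force: [-2.8, -0.8, 9.6]
time: 10.55
position: [0.5604, 0.1388, 0.3174]
ft_force: [-3.7, -0.6, 8.7]
time: 10.85
position: [0.5604, 0.1389, 0.3174]
ft_force: [-1.6, -1.8, 9.0]
time: 11.05
position: [0.5604, 0.1388, 0.3174]
ft_force: [-2.7, -0.5, 8.7]
width: 0.0355
```

```bash
python3 -m handwheel '[{"translation":[0,0,0.03],"twist":0},{"translation":[0,0,0.03],"twist":0},{"translation":[0,0,0.03],"twist":0},{"translation":[0,0,0.03],"twist":0},{"translation":[0,0,0.03],"twist":0},{"translation":[0,0,0.03],"twist":0},{"translation":[0,0,0.03],"twist":0},{"translation":[0,0,0.03],"twist":0}]' | egrep 'time|pos|ft'
python3 -m handwheel '[{"translation":[0,0,-0.1],"twist":0},{"translation":[0,0,-0.2],"twist":0},{"translation":[0,0,-0.3],"twist":0},{"translation":[0,0,-0.35],"twist":0},{"translation":[0,0,-0.35],"twist":0},{"translation":[0,0,-0.35],"twist":0}]' | egrep 'time|pos|ft|width'
```

```text
time: 11.85
position: [0.5604, 0.1388, 0.3172]
ft_force: [-2.6, -0.6, 9.5]
time: 12.45
position: [0.5604, 0.1389, 0.3188]
ft_force: [0.2, 0.4, 3.5]
width: 0.0355
```

```bash
python3 -m handwheel '[{"translation":[0,0,-0.07],"twist":0},{"translation":[0,0,-0.14],"twist":0},{"translation":[0,0,-0.14],"twist":0},{"translation":[0,0,-0.14],"twist":0}]' | egrep 'time|pos|ft|width'
python3 -c "
from h import *
F=[]
go([.5601,.1375,.33],115)"
```

```text
time: 12.85
position: [0.5602, 0.1388, 0.3197]
ft_force: [-0.2, -0.2, -2.1]
width: 0.0351
t 12.85 P [0.5602 0.1388 0.3197] yang 114.99 zaxis [-1.e-03 -2.e-04 -1.e+00] F [-0.19 -0.15 -2.11] w 0.0351 j [ 0.24  0.35  0.03  1.25  0.   -0.19]
shift cm [ 0.06 -0.11 -1.03] twist -0.0
```

```bash
python3 -m handwheel '[{"translation":[0,0,0.07],"twist":0},{"translation":[0,0,0.07],"twist":0},{"translation":[0,0,0.07],"twist":0}]' | egrep 'time|pos|ft|width'
python3 -m handwheel '[{"translation":[0,0,0],"twist":0},{"translation":[0,0,0],"twist":0},{"translation":[0,0,0],"twist":0},{"translation":[0,0,0],"twist":0},{"translation":[0,0,0],"twist":0},{"translation":[0,0,0],"twist":0}]' 0.7
python3 - <<'E'
from h import *
import cv2
s=ctrl.camera("scene")[:,:,::-1];a=ctrl.camera("wrist")[:,:,::-1]
cv2.imwrite("pics/z6.png",np.hstack([cv2.resize(s[150:270,320:440],(400,400),interpolation=2),cv2.resize(a[80:480,120:520],(400,400))]))
E
```

```text
time: 13.15
position: [0.5602, 0.1388, 0.3195]
ft_force: [-0.6, 0.7, -1.9]
width: 0.0351
time: 13.75
position: [0.5604, 0.1388, 0.3196]
tool_rot: [-0.216, 0.976, 0.0, 0.0]
ft_force: [-0.5, -0.7, 0.7]
width: 0.0597
finger_force: 0.0
```

View pics/z6.png

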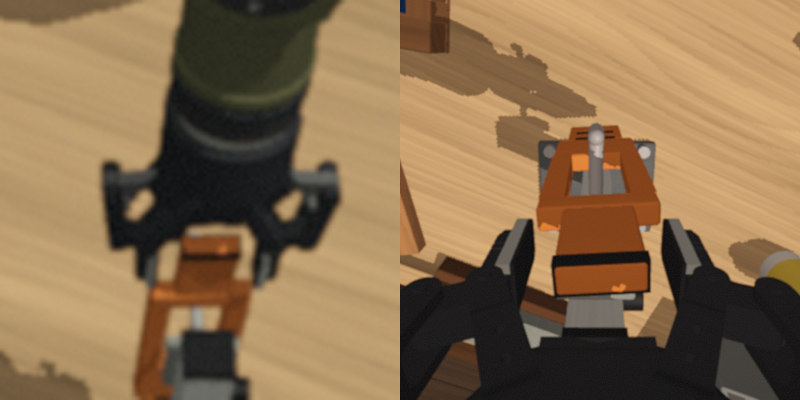

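The stick hangs on the rod, and both fingers stand clear of the stub. I'll back off straight up.

```bash
python3 -m handwheel '[{"translation":[0,0,-0.5],"twist":0},{"translation":[0,0,-1.5],"twist":0},{"translation":[0,0,-3],"twist":0},{"translation":[0,0,-5],"twist":0},{"translation":[0,0,-8],"twist":0},{"translation":[0,0,-12],"twist":0},{"translation":[0,0,-13],"twist":0},{"translation":[0,0,-13],"twist":0}]' | egrep 'time|pos|ft'
python3 -m handwheel '[{"translation":[8,0,0],"twist":0},{"translation":[8,0,0],"twist":0},{"translation":[12,0,0],"twist":0},{"translation":[12,0,0],"twist":0},{"translation":[12,0,0],"twist":0},{"translation":[12,0,0],"twist":0},{"translation":[12,0,0],"twist":0},{"translation":[12,0,0],"twist":0}]' | egrep 'time|pos|ft'
for i in 1 2; do python3 -m handwheel '[{"translation":[0,0,0],"twist":0},{"translation":[0,0,0],"twist":0},{"translation":[0,0,0],"twist":0},{"translation":[0,0,0],"twist":0},{"translation":[0,0,0],"twist":0},{"translation":[0,0,0],"twist":0},{"translation":[0,0,0],"twist":0},{"translation":[0,0,0],"twist":0}]' >/dev/null;done
python3 - <<'E'
from h import *
import cv2
s=[ctrl.camera("scene")[:,:,::-1] for _ in range(8)];
d=cv2.absdiff(s[0],s[7])[170:300,330:430];print("diff",d.max(),d.mean())
t=ctrl.camera("top")[:,:,::-1]
cv2.imwrite("pics/z7.png",np.hstack([cv2.resize(s[0][150:270,320:440],(400,400),interpolation=2),cv2.resize(s[0][60:380,80:480],(400,320))if 0 else cv2.resize(s[0][60:400,100:440],(400,400))]))
E
```

```text
time: 14.65
position: [0.5611, 0.139, 0.4529]
ft_force: [-0.3, -0.5, -0.5]
time: 15.45
position: [0.4525, 0.0885, 0.4492]
ft_force: [0.4, -0.6, -0.2]
diff 12 0.6998717948717949
```

View pics/z7.png

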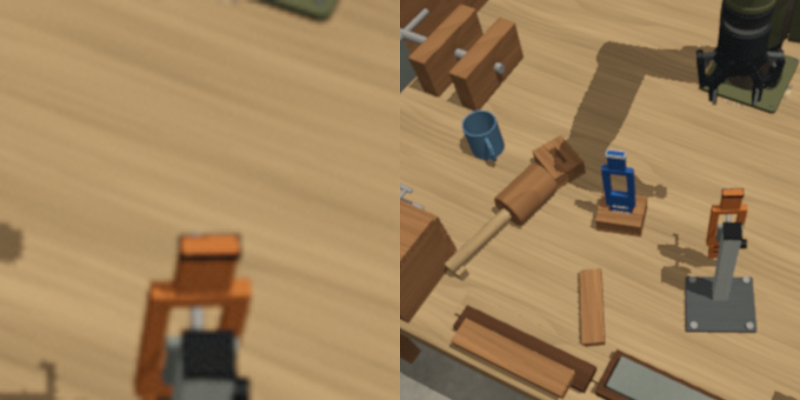

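The stick hangs still and upright on the hook, the gripper is well clear, and the other things are where they were.

```bash
python3 -c "
from workcell import ctrl
print(ctrl.finish_job())"
```

```text
the job is handed in; nothing more can be done
None
```

The orange push stick hangs still and upright on the hook; before letting go I tugged it down at about 9–9.5 N for nearly 2 s (highest reading 9.6 N), nothing else was disturbed, and the job is handed in at about 18 s.

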